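# Lock a lift door drive's shaft with its slotted disc and bar

### The job

Lock the shaft of the door drive lying on the bench: with a fingertip against one of its two studs, turn the slotted disc until its slot is in line with the steel bar, then push on the back of the bar's head until the bar has gone right through the slot and its head rests against the end of its guide. Only push: do not pick up or lift the bar or anything else, leave the other things on the bench where they are, and finish with the hand clear of the drive.

Things in the scene. Friction and masses are not known exactly. Their poses are not given: they have to be found in the camera images.
- drive: lift door drive: flat grey housing fixed to the bench, x -330 to 100, y -60 to 60 mm, 40 mm high; a dark 68 mm motor sticks out 115 mm past its +x end. Origin on the bench under the disc's axle; +x is the way the bar is pushed, z up. On top along y = 0 lies a dark steel bed, 56 mm wide, x -330 to -56, its top 55 mm above the bench; the bar slides on it
- guide_end (a point): rear end of the bar's guide, where the bar's head comes to rest: x = -145, y = 0 in the drive's frame, 62 mm above the bench. The guide runs from here 89 mm forward to the disc: two walls 70 mm above the bench with a 19 mm channel between, and two cross straps whose screw heads reach 79 mm. Beyond the disc two keeper cheeks, x 60 to 90, |y| 13 to 25 mm, 73 mm high, flank the bar's path
- lock_disc (a joint): angle of the slotted disc (rad, anticlockwise from above positive, no stops): 0 and pi both mean that the slot is in line with the bar. It is stiff (about 3.5 N at a stud) and stays where it is left. The start lies anywhere from 0.5 to 2.64
- disc_slot (a point): centre of the disc's top face, on its axle, 73 mm above the bench; its x axis runs along the slot, its y axis towards stud a. The disc is aluminium, 100 mm dia, 20 mm thick, cut into two halves by a straight slot 21 mm wide through its whole diameter (dark at the bottom)
- stud_a (a point): centre of the top of one of the two equal steel studs that stand on the disc, 14 mm dia, 26 mm tall (from 73 to 99 mm above the bench), 36 mm from the axle, square to the slot, on the +y side of the disc's frame
- stud_b (a point): centre of the top of the other stud, opposite stud a, otherwise the same
- bar_head (a point): centre of the rear face of the loose steel bar's head, 78 mm above the bench; x axis forward along the bar. Head: upright plate across the bar, 12 mm thick, 50 mm wide, from 56 to 100 mm above the bench. Shank: 215 mm long, 16 wide, 14 thick, its front in the guide. About 0.45 kg, slides with 2 to 4 N. Starts 130 to 150 mm back from home; home, this face is 12 mm behind guide_end
- bar_nose (a point): tip of the bar's front end, 227 mm ahead of the head's rear face; the last 12 mm taper from 16 to 4 mm wide. It starts 10 to 30 mm short of the disc's rim; fully home it stands 20 mm beyond the far rim
- spray_can: bystander: spray can, 52 mm dia, 150 mm tall, standing on the bench on the drive's -y side; origin at its foot
- screw_jar: bystander: small jar, 54 mm dia, 60 mm tall, standing on the drive's -y side; origin at its foot
- driver: bystander: screwdriver, 170 mm long, lying on the bench on the drive's +y side; origin at the middle of its underside
- relay: bystander: plug-in relay, a block 60 x 36 mm, 50 mm tall, standing on the drive's +y side; origin at its foot
There are look-alikes about, which are no part of the job. What is meant by the part that bears bar_head is not red or turquoise, and is the larger of those in its own colour.

How it is judged:
By the outcome, as a careful person would: the job done as asked, in the order asked, and still so for the second after the job is handed in, with the robot touching nothing.
It also fails if it takes over 67 s, if anything falls off the work surface, if the arm or the gripper's body presses on something with over 40 N, if the wrist force passes 120 N, or if a joint passes its speed limit or range.

### The arm

A 6-joint arm with a two-finger parallel gripper is mounted at the origin on the work surface. World frame = base frame: x ahead of the robot, y to its left, z up, the work surface at z = 0. Lengths are in mm, angles in rad, forces in N, time in s.
With the tool pointing down it reaches from about 375 to 900 mm from the base axis. Payload 3.1 kg.
Tool frame: the origin (TCP) lies at the very end of the fingers, on their centre line; the grasp point (between the pads) lies 19 mm behind it; z points along the fingers, y is the direction in which the jaws open and shut (so a half turn about z gives the same grasp; the last joint's range is limited). The gripper opens to 87 mm and grips with 3 to 60 N. Pads are 19 mm wide; open, the fingers measure 117 mm over their backs; the gripper's body (75 mm by 190 mm) begins 51 mm behind the grasp point.
Start: joints at [0.946, 0.527, 1.433, -0, 1.181, -0.178], TCP at [270.009, 563.641, 186.248] pointing down, gripper open.
Joint ranges: [-3.08, 3.08], [-0.75, 2.2], [0.22, 2.44], [-1.43, 4.57], [0, 2.65], [-2.85, 2.85]. Speed limits (rad/s): [2.79, 2.79, 3.14, 3.14, 3.14, 3.14].

### API

Orientations are given as a unit quaternion [w, x, y, z].
In Python, from cell import env gives the robot as it stands. The module is installed in compiled form; this text tells all that it offers.
- The arm moves only by the tool jog_arm, never from a script. Its argument "targets" is a list of rows, each a list of 7 numbers: the finger opening in cm, from 0 to 8.7, then the shift along the tool's x, y, z in cm, then the turn, a rotation vector about the tool's x, y, z in rad. In form: [[gripper, tx, ty, tz, wx, wy, wz], ...]. A call has 1 to 12 rows; each row is the pose to reach, as a shift and turn from the pose measured when the call began, along the tool's axes at that moment; what a row does not reach only later rows make up. A row lasts 1/10 s, in which the tool goes at most 50 mm and 8.59 degrees, less where a joint would pass 70% of its speed; a pose out of reach is approached as far as the arm can. A call with a gripper value outside its range is refused whole. The fingers move at their own pace and stop on an object; "force" is the grip in N (left out, the last holds). Time passes only in rows, so rows that repeat a pose let the fingers close. It gives the time, the measured TCP pose, the force and the opening at its end, in the units of the state.
- env.state(): the state, without advancing time (a new reading comes with each control period).
- env.grab_frame(name): name is "scene" or "top" or "wrist"; returns the picture (480x640x3 uint8, red, green, blue); there is no depth.
- env.camera_model(name): a dict with "fovy" (degrees; the focal length in pixels is half the picture's height over the tangent of half this angle, whatever the lens; pixels are square), "cx", "cy" (the principal point, pixels), "distortion" ([k1, k2, p1, p2, k3] as OpenCV has them; the pictures are not rectified), "R" (3x3) and "t" (3): a world point X has camera coordinates R X + t. Camera axes: x right, y down, z forward; pixel columns grow to the right and rows downward; lengths in mm; the calibration is good to about 2 mm. A picture is of the moment at which its call begins: read the wrist's pose just before it. camera_model takes no time and is no camera call; for the wrist camera it gives the pose at the moment of the call.
- env.sign_off(): hands the job in, once; it reports no verdict.
The state is a dict: "time": time; "q": joint angles; "qd": joint speeds; "joint_torque": joint torques, N m; "tcp_pos": TCP position; "ee_rot": TCP orientation; "contact_force": force on the tool from outside, world axes, zero at the start; "moment": the same for the moment, N m; "gripper_width": finger opening in mm.
Only numpy, scipy, OpenCV 4.12 (cv2) and the standard library are available. Lean on these libraries where they do the work, as an engineer would, in place of code of your own. Each camera call takes 0.05 s, during which the arm holds its last target.

## Working session

There is one attempt and no reset: what is moved stays moved. The work goes in short steps, Python scripts to look and compute and a tool call to move; the robot and the scene stay as the last step left them, time stands still between calls to the robot, and variables do not carry over. Pictures are saved under pics/ and viewed, and the job is handed in when it is done.

Besides the shell and the picture viewer there is one more tool, called after "Call:" as name(argument=value, ...) on one line, values as JSON. jog_arm: Moves the arm, as the interface text tells. Its arguments: {"type":"object","properties":{"targets":{"type":"array","items":{"type":"array","items":{"type":"number"}}},"force":{"type":"number"}},"required":["targets"]}

```bash
mkdir -p pics
cat > h.py <<'E'
import numpy as np, cv2
from cell import env
def grab(n,f):
    m=env.camera_model(n); im=env.grab_frame(n); cv2.imwrite(f,im[:,:,::-1]); np.savez(f.replace('.png','.npz'),**{k:np.array(m[k]) for k in m}); return im,m
def load(f):
    return cv2.imread(f), dict(np.load(f.replace('.png','.npz')))
def K(m):
    f=240/np.tan(np.radians(float(m['fovy']))/2); return np.array([[f,0,m['cx']],[0,f,m['cy']],[0,0,1.]],float)
def cast(m,uv,z):
    p=cv2.undistortPoints(np.array(uv,float).reshape(-1,1,2),K(m),np.array(m['distortion'],float)).reshape(-1,2)
    R=np.array(m['R']);t=np.array(m['t']);C=-R.T@t
    d=np.c_[p,np.ones(len(p))]@R
    return C+d*((z-C[2])/d[:,2])[:,None]
def proj(m,X):
    R=np.array(m['R'],float);t=np.array(m['t'],float)
    return cv2.projectPoints(np.array(X,float).reshape(-1,1,3),cv2.Rodrigues(R)[0],t,K(m),np.array(m['distortion'],float))[0].reshape(-1,2)
E
python3 - <<'E'
from h import *
for n in ['scene','top','wrist']:
    im,m=grab(n,f'pics/{n}0.png'); print(n,m['fovy'],-np.array(m['R']).T@np.array(m['t']))
s=env.state();print(s)
E
```

```text
scene 52.875447313167626 [1071.22523182 -761.49011529  716.72006914]
top 42.1582718534999 [ 360.57350932    6.733634   1235.32178575]
wrist 61.188878634904995 [210.16832656 591.83687798 383.94850553]
{'time': 0.15, 'q': array([ 9.45512592e-01,  5.28259165e-01,  1.43360836e+00, -2.28513360e-05,
        1.18141369e+00, -1.78506534e-01]), 'qd': array([-0.00140601, -0.00260523, -0.00398531,  0.00146772, -0.00055198,
        0.00132513]), 'joint_torque': array([ 9.93729409e-04, -4.40429771e+01, -1.76843011e+01,  6.33578771e-02,
        5.52782009e-02, -1.09329792e-04]), 'tcp_pos': array([269.64861142, 563.1431392 , 185.49235162]), 'ee_rot': array([-3.20528112e-04,  2.21530973e-01,  9.75152970e-01, -7.81146073e-04]), 'contact_force': array([-0.03924071,  0.41515383, -0.06213916]), 'moment': array([0.01335148, 0.00255497, 0.01031772]), 'gripper_width': 87.0836068373602}
```

View pics/top0.png

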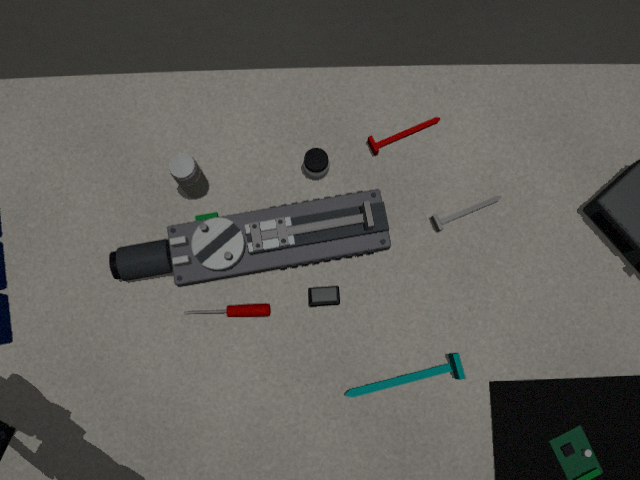

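View pics/scene0.png

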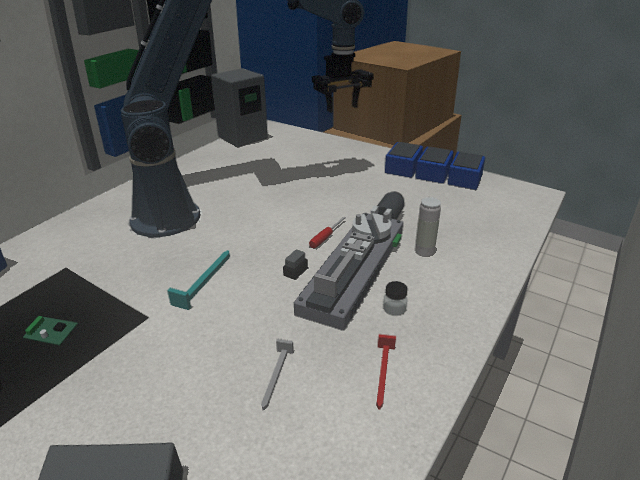

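View pics/wrist0.png

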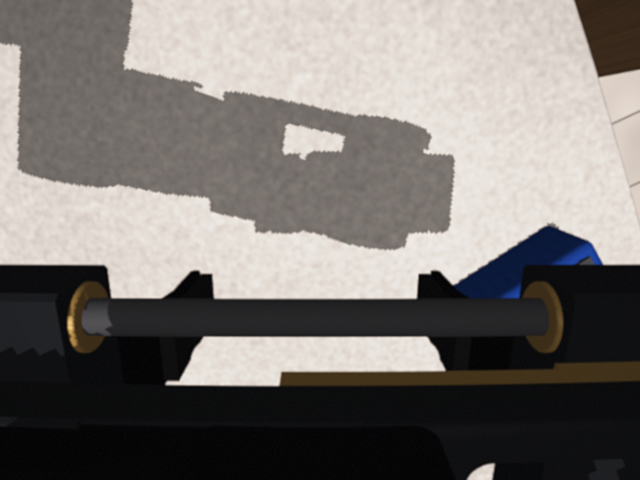

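The top view shows four hammer-shaped bars: one on the drive (head at about (373,215), grey, large), a small grey one (465,213), a red one (405,135) and a turquoise one (405,377). The one on the drive fits, since it is grey and the larger of the two grey ones. I'll confirm it in a crop.

Run:
```python
from h import *
im,m=load('pics/top0.png')
c=im[170:300,160:400]; cv2.imwrite('pics/crop_a.png',cv2.resize(c,None,fx=3.33,fy=3.33,interpolation=cv2.INTER_CUBIC))
c=im[180:240,350:510]; 
cv2.imwrite('pics/crop_b.png',cv2.resize(c,None,fx=4,fy=4,interpolation=cv2.INTER_CUBIC))
```

```text
(no output)
```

View pics/crop_a.png

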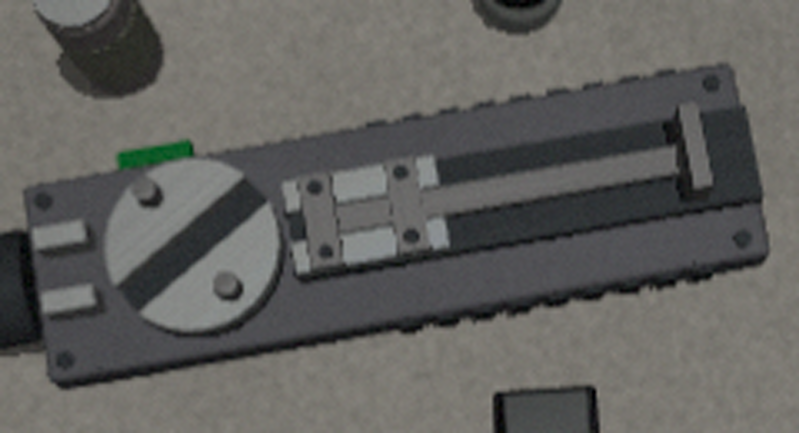

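View pics/crop_b.png

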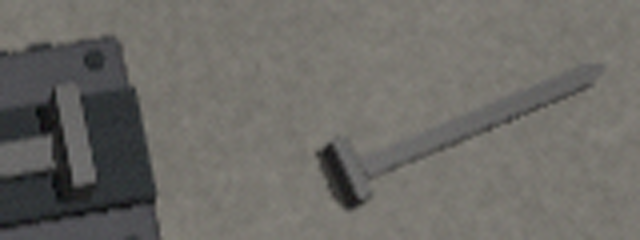

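The crops confirm it: the bar on the drive has its head near crop_a (695,145), its shank in the guide and its nose short of the disc. The small grey one lies loose on the bench, so it's only a look-alike. Next I measure from the top view.

Run:
```python
from h import *
im,m=load('pics/top0.png'); hsv=cv2.cvtColor(im,cv2.COLOR_BGR2HSV); g=cv2.cvtColor(im,cv2.COLOR_BGR2GRAY)
s=1/3.33
def px(x,y): return [160+x*s-.35,170+y*s-.35]
# housing corners at z=40 approx from crop
cor=[px(25,188),px(730,65),px(768,262),px(55,388)]
C=cast(m,cor,40); print('corners',C.round(1)[:,:2], [np.linalg.norm(C[i]-C[(i+1)%4]).round(1) for i in range(4)])
# disc mask
mask=((g>115)).astype(np.uint8)
roi=np.zeros_like(mask); cv2.circle(roi,(218,243),29,1,-1); mask*=roi
pts=np.argwhere(mask)[:,::-1]
hull=cv2.convexHull(pts.astype(np.int32)); e=cv2.fitEllipse(hull); print('disc px',e)
D=cast(m,[e[0]],73)[0]; print('disc ctr',D)
slot=[px(255,190),px(137,297)]; S=cast(m,slot,73); d=S[0]-S[1]; print('slot ang',np.degrees(np.arctan2(d[1],d[0])))
for p in ([148,188],[228,285]): print('stud',cast(m,[px(*p)],99)[0].round(1))
h=cast(m,[px(685,103),px(702,190),px(694,104),px(711,186)],100); print('head top',h.round(1))
b=cast(m,[px(425,200),px(676,163)],69); d=b[0]-b[1]; print('bar dir',np.degrees(np.arctan2(d[1],d[0])))
print('bystanders', cast(m,[[324,296]],50), cast(m,[[186,190]],0), cast(m,[[249,311]],10),cast(m,[[316,160]],60))
```

```text
corners [[ 627.5  305. ]
 [ 692.3 -116. ]
 [ 572.3 -133.2]
 [ 507.8  284.6]] [np.float64(425.9), np.float64(121.2), np.float64(422.7), np.float64(121.4)]
disc px ((217.32418823242188, 242.4105682373047), (50.378334045410156, 52.4022102355957), 30.92347526550293)
disc ctr [585.86436609 199.40072072  73.        ]
slot ang -47.988799619272726
stud [612.6 220.3  99. ]
stud [556.1 174.8  99. ]
head top [[654.  -83.4 100. ]
 [603.5 -91.  100. ]
 [653.3 -88.5 100. ]
 [605.7 -96.1 100. ]]
bar dir 97.18669212944731
bystanders [[481.3494232   -1.46032746  50.        ]] [[711.80700245 277.59471374   0.        ]] [[459.23701503 146.40500283  10.        ]] [[749.45005018   7.65058646  60.        ]]
```

```bash
cat >> h.py <<'E'
from scipy.spatial.transform import Rotation as Ro
import json,os
F=json.load(open('F.json')) if os.path.exists('F.json') else dict(o=[585,198.5],a=98.7)
def fr():
    a=np.radians(F['a']); return np.array([[np.cos(a),-np.sin(a)],[np.sin(a),np.cos(a)]]),np.array(F['o'])
def todrive(P):
    A,o=fr(); P=np.atleast_2d(P); return np.c_[(P[:,:2]-o)@A, P[:,2]]
def toworld(P):
    A,o=fr(); P=np.atleast_2d(P); return np.c_[P[:,:2]@A.T+o, P[:,2]]
def go(x,y,z,yaw=0.):
    "shift cm and rotvec in tool axes to reach the drive-frame point, tool x at drive angle yaw (deg)"
    s=env.state(); q=s['ee_rot']; R=Ro.from_quat([q[1],q[2],q[3],q[0]])
    a=np.radians(F['a']+yaw); Rt=Ro.from_matrix(np.array([[np.cos(a),np.sin(a),0],[np.sin(a),-np.cos(a),0],[0,0,-1]]))
    d=R.inv().apply(toworld([x,y,z])[0]-s['tcp_pos'])/10
    w=(R.inv()*Rt).as_rotvec()
    print('go',d.round(2),w.round(3))
def st():
    s=env.state(); print('t',s['time'],'drive tcp',todrive(s['tcp_pos'])[0].round(1),'F',s['contact_force'].round(1),'w',round(s['gripper_width'],1),'q',s['q'].round(2))
E
python3 - <<'E'
from h import *
st(); go(-70,33,185); print(env.camera_model('wrist')['R'])
E
```

```text
t 0.15 drive tcp [408.1 256.6 185.5] F [-0.   0.4 -0.1] w 87.1 q [ 0.95  0.53  1.43 -0.    1.18 -0.18]
go [-45.41 -26.9    0.08] [-0.002  0.001  0.972]
[[ 0.43269414  0.90153402 -0.00349212]
 [ 0.87491073 -0.41897541  0.24288026]
 [ 0.2175017  -0.10814816 -0.97004999]]
```

Call:
jog_arm(targets=[[0,-4,-2.4,0,0,0,0.09],[0,-8,-4.8,0,0,0,0.18],[0,-12,-7.2,0,0,0,0.27],[0,-16,-9.6,0,0,0,0.36],[0,-20,-12,0,0,0,0.45],[0,-24,-14.3,0,0,0,0.54],[0,-28,-16.7,0,0,0,0.63],[0,-32,-19,0,0,0,0.72],[0,-36,-21.4,0,0,0,0.81],[0,-40,-23.8,0,0,0,0.9],[0,-45.4,-26.9,0.1,0,0,0.972],[0,-45.4,-26.9,0.1,0,0,0.972]], force=20)

```text
time: 1.35
tcp_pos: [566.3, 119.9, 184.7]
ee_rot: [0.002, 0.653, 0.757, -0.001]
contact_force: [-0.1, 0.5, 0.7]
gripper_width: 2.5
```

Run:
```python
from h import *
st(); grab('wrist','pics/w1.png'); st(); go(-70,33,185)
```

```text
t 1.35 drive tcp [-74.8  30.4 184.7] F [-0.1  0.5  0.7] w 2.5 q [ 0.02  0.47  1.55 -0.    1.12 -0.13]
t 1.4 drive tcp [-74.4  30.8 184.5] F [ 1.  -0.3 -0.5] w 1.7 q [ 0.02  0.47  1.55 -0.    1.12 -0.13]
go [ 0.44 -0.22 -0.05] [ 0.     0.003 -0.004]
```

View pics/w1.png

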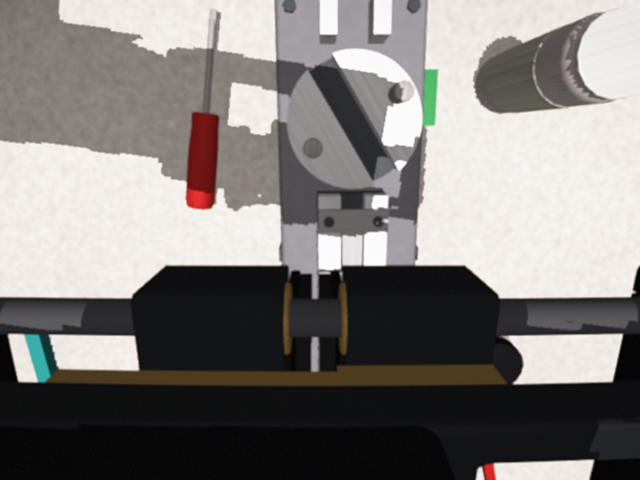

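The wrist view shows the disc centred near (355,119), with studs at (400,92) and (313,148). The slot runs from upper left (325,65) to lower right (385,175), and the housing edges are near u=281 and u=417–426.

Run:
```python
from h import *
im,m=load('pics/w1.png'); 
cv2.imwrite('pics/w1c.png',cv2.resize(im[0:270,260:440],None,fx=2.2,fy=2.2,interpolation=cv2.INTER_CUBIC)); 
print('studs',todrive(cast(m,[[400,92],[313,148]],99)).round(1))
print('rim LRTB',todrive(cast(m,[[286,119],[424,112],[345,48],[357,190]],73)).round(1))
print('house edges',todrive(cast(m,[[277,20],[281,240],[425,10],[417,240]],40)).round(1))
```

```text
studs [[ 18.7 -26.6  99. ]
 [-17.8  31.7  99. ]]
rim LRTB [[  2.4  51.5  73. ]
 [  7.1 -50.1  73. ]
 [ 51.2   8.5  73. ]
 [-50.4  -1.7  73. ]]
house edges [[ 78.4  59.2  40. ]
 [-98.4  60.5  40. ]
 [ 85.5 -55.8  40. ]
 [-99.1 -58.7  40. ]]
```

View pics/w1c.png

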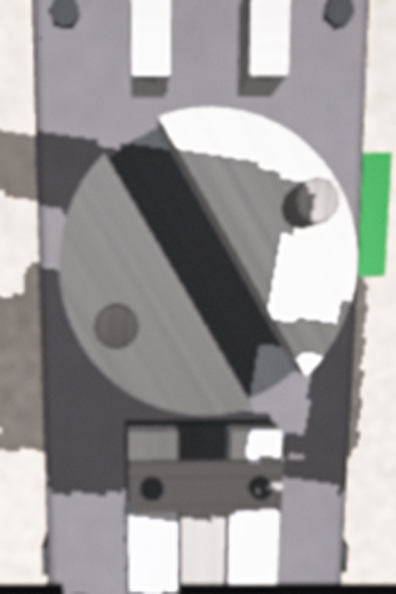

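Run:
```python
from h import *
st(); go(-50,38,84)
```

```text
t 1.4 drive tcp [-74.4  30.8 184.5] F [ 1.  -0.3 -0.5] w 1.7 q [ 0.02  0.47  1.55 -0.    1.12 -0.13]
go [ 2.46 -0.74 10.04] [ 0.     0.003 -0.004]
```

Call:
jog_arm(targets=[[0,2.4,-0.7,2,0,0.003,-0.004],[0,2.4,-0.7,5,0,0.003,-0.004],[0,2.4,-0.7,8,0,0.003,-0.004],[0,2.4,-0.7,10,0,0.003,-0.004],[0,2.4,-0.7,10,0,0.003,-0.004],[0,2.4,-0.7,10,0,0.003,-0.004]])

```text
time: 2.0
tcp_pos: [554.7, 143.8, 84.5]
ee_rot: [-0.0, 0.651, 0.759, -0.0]
contact_force: [-0.8, -0.8, 1.0]
gripper_width: 0.8
```

Run:
```python
from h import *
st(); grab('wrist','pics/w2.png'); go(-19,38,84)
```

```text
t 2.0 drive tcp [-49.5  38.2  84.5] F [-0.8 -0.8  1. ] w 0.8 q [ 0.06  0.59  1.66  0.    0.89 -0.1 ]
go [ 3.08 -0.07  0.13] [ 0.002 -0.     0.001]
```

View pics/w2.png

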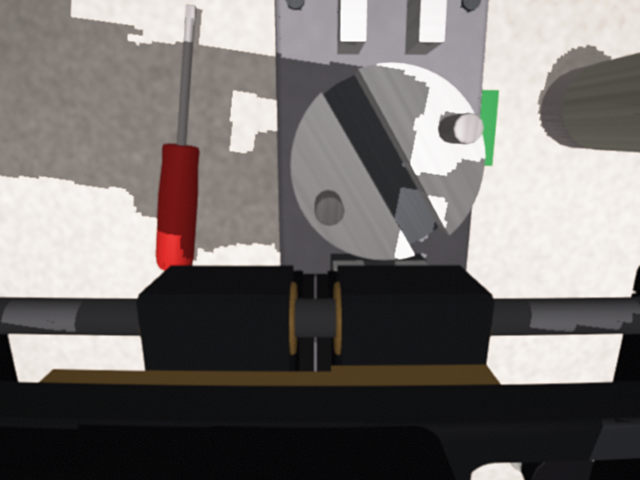

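Stud a is ahead of the fingertip at (329,207). I'll push it along +x, stopping slightly short.

Call:
jog_arm(targets=[[0,0.8,0,0,0,0,0],[0,1.2,0,0,0,0,0],[0,1.5,0,0,0,0,0],[0,1.8,0,0,0,0,0],[0,2.1,0,0,0,0,0],[0,2.4,0,0,0,0,0],[0,2.7,0,0,0,0,0],[0,2.9,0,0,0,0,0],[0,2.9,0,0,0,0,0]])

```text
time: 2.95
tcp_pos: [551.1, 172.5, 85.2]
ee_rot: [0.0, 0.651, 0.759, 0.001]
contact_force: [-0.6, 0.0, 0.1]
gripper_width: 0.4
```

Run:
```python
from h import *
st(); grab('wrist','pics/w3.png')
```

```text
t 2.95 drive tcp [-20.5  37.4  85.2] F [-0.6  0.   0.1] w 0.4 q [ 0.11  0.6   1.65  0.    0.9  -0.04]
```

View pics/w3.png

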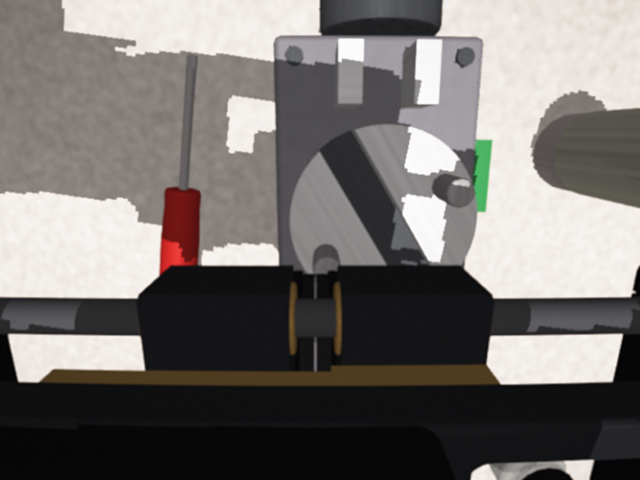

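Run:
```python
from h import *
for f,pp in (('w2',[[329,200],[467,127]]),('w3',[[326,252],[460,190]])):
    im,m=load(f'pics/{f}.png')
    print(f,todrive(cast(m,pp,99)).round(1))
im,m=load('pics/w3.png'); print(proj(m,[env.state()['tcp_pos']]), proj(m,toworld([[-56,-28,55],[100,60,40],[100,-60,40]])))
im,m=grab('scene','pics/s1.png')
cv2.imwrite('pics/s1c.png',cv2.resize(im[140:320,280:460,::-1],None,fx=3.3,fy=3.3))
```

```text
w2 [[-12.5  32.1  99. ]
 [ 20.2 -28.6  99. ]]
w3 [[ -8.5  32.5  99. ]
 [ 21.1 -28.9  99. ]]
[[315.62288256 267.34248503]] [[422.46978934 306.52072993]
 [274.95485916  34.87169642]
 [488.91130736  36.80788304]]
```

View pics/s1c.png

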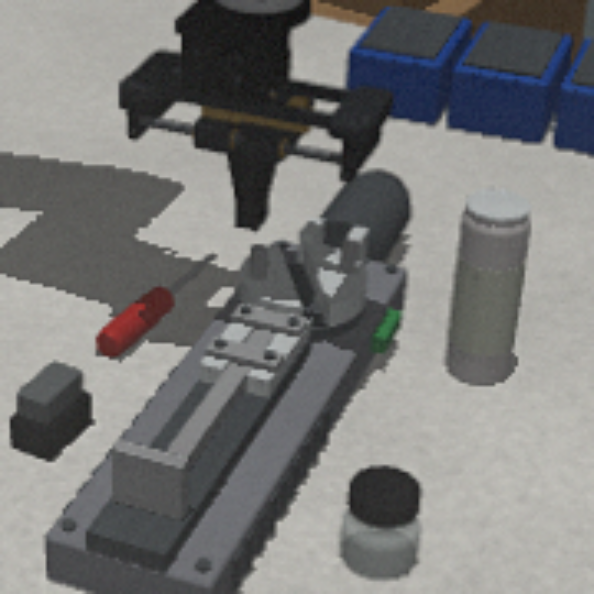

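Run:
```python
from h import *
m=env.camera_model('scene'); s=env.state()
def c(u): return (u-[280,140])*3.3
print(c(proj(m,[s['tcp_pos']])), c(proj(m,toworld([[-18,31,99],[19,-30,99],[0,0,73],[100,60,40],[-330,60,40],[-330,-60,40]]))))
m=dict(np.load('pics/top0.npz')); print(proj(m,[s['tcp_pos']]))
im,m=grab('top','pics/t1.png'); cv2.imwrite('pics/t1c.png',cv2.resize(im[150:310,140:340,::-1],None,fx=4,fy=3.75))
```

```text
[[248.27707294 262.4228875 ]] [[257.8205257  247.10614898]
 [348.08964745 241.6333551 ]
 [301.85929541 273.53180229]
 [273.67159489 236.77748074]
 [ 39.53188664 535.61570361]
 [209.36637296 587.00218102]]
[[230.52538653 258.98892361]]
```

View pics/t1c.png

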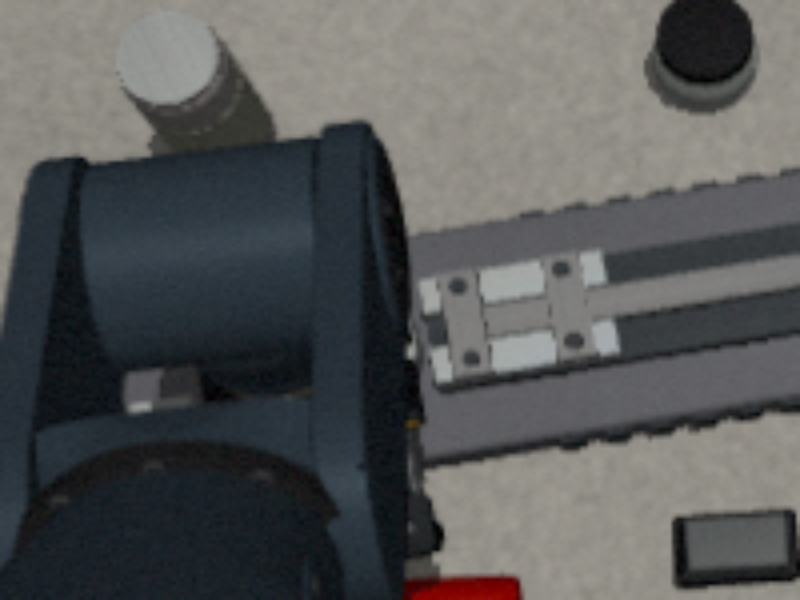

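Run:
```python
from h import *
a,_=load('pics/s1.png');b,_=load('pics/scene0.png')
r=[cv2.resize(x[190:250,330:410],None,fx=5,fy=7,interpolation=cv2.INTER_CUBIC) for x in (b,a)]
cv2.imwrite('pics/cmp.png',np.hstack(r))
```

```text
(no output)
```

View pics/cmp.png

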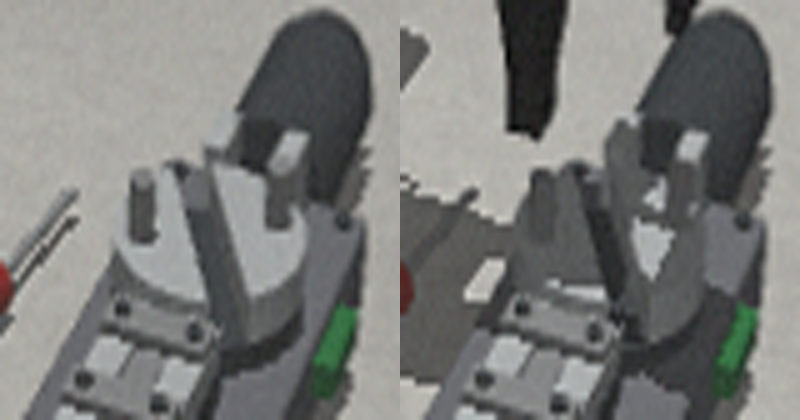

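Run:
```python
from h import *
im,m=load('pics/scene0.png'); u=proj(m,[[269.6,563.1,185.5],[269.6+.432*51,563.1+.902*51,185.5],[269.6-.432*51,563.1-.902*51,185.5]]); print(u)
c=im[50:130,290:390].copy(); c=cv2.resize(c,None,fx=6,fy=6,interpolation=cv2.INTER_CUBIC)
for p in u: cv2.circle(c,tuple(int(v) for v in (p-[290,50])*6),4,(0,0,255),1)
cv2.imwrite('pics/tip0.png',c)
```

```text
[[341.77704626 119.41763926]
 [354.52951626 116.83117904]
 [328.64579803 122.10672338]]
```

View pics/tip0.png

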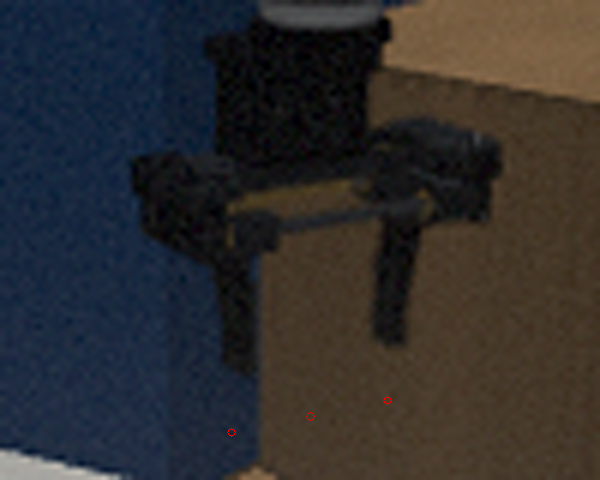

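In the scene view the fingertip is at about (356,209), while the reported TCP projects to (355,219). The start picture shows the same 10 px gap. The disc hasn't turned, so the real finger ends seem to sit about 25–30 mm higher than the reported TCP. I'll work out the offset and check it beside the disc, where it's safe.

Run:
```python
from h import *
im,m=load('pics/s1.png'); p=env.state()['tcp_pos']
for dz in (0,15,20,25,30,35): print(dz,proj(m,[p+[0,0,dz]]).round(1), proj(m,[toworld([todrive(p)[0]+[-9,0,dz]])[0]]).round(1))
im,m=load('pics/scene0.png')
c=[.432*51,.902*51,0]
for dz in (20,25,30,35): print(dz,(proj(m,np.array([[269.6,563.1,185.5+dz]])+np.array([c,-np.array(c)]))-[290,50])*6)
st(); go(-68,46,62); go(-68,46,85)
```

```text
0 [[355.2 219.5]] [[354.  221.2]]
15 [[355.4 214.5]] [[354.1 216.1]]
20 [[355.5 212.8]] [[354.2 214.4]]
25 [[355.6 211. ]] [[354.3 212.7]]
30 [[355.6 209.3]] [[354.3 210.9]]
35 [[355.7 207.6]] [[354.4 209.2]]
20 [[388.14972567 366.40571615]
 [231.9111514  397.19813033]]
25 [[388.39349159 357.70048311]
 [231.92013273 388.27356888]]
30 [[388.63749277 348.97124615]
 [231.92906874 379.32334326]]
35 [[388.8817249  340.21798383]
 [231.93795862 370.34742513]]
t 3.1 drive tcp [-20.9  37.3  85.3] F [0.5 0.7 0.3] w 0.1 q [ 0.11  0.6   1.65  0.    0.9  -0.04]
go [-4.71 -0.88  2.32] [ 0.002 -0.     0.001]
go [-4.71 -0.87  0.02] [ 0.002 -0.     0.001]
```

Call:
jog_arm(targets=[[0,-2.4,-0.5,0,0,0,0],[0,-4.7,-0.9,0,0,0,0],[0,-4.7,-0.9,1,0,0,0],[0,-4.7,-0.9,2,0,0,0],[0,-4.7,-0.9,2.8,0,0,0],[0,-4.7,-0.9,3.2,0,0,0],[0,-4.7,-0.9,3.2,0,0,0]])

```text
time: 3.8
tcp_pos: [548.7, 125.1, 52.1]
ee_rot: [-0.0, 0.651, 0.759, -0.0]
contact_force: [0.1, 0.0, 0.4]
gripper_width: 0.2
```

Run:
```python
from h import *
st(); im,m=grab('scene','pics/s2.png')
c=cv2.resize(im[180:260,310:410,::-1],None,fx=7,fy=7,interpolation=cv2.INTER_CUBIC)
p=env.state()['tcp_pos']
for dz,col in ((0,(0,0,255)),(30,(0,255,0))):
    cv2.circle(c,tuple(int(v) for v in (proj(m,[p+[0,0,dz]])[0]-[310,180])*7),4,col,1)
cv2.imwrite('pics/s2c.png',c)
```

```text
t 3.8 drive tcp [-67.1  46.9  52.1] F [0.1 0.  0.4] w 0.2 q [ 0.03  0.63  1.7   0.    0.81 -0.13]
```

View pics/s2c.png

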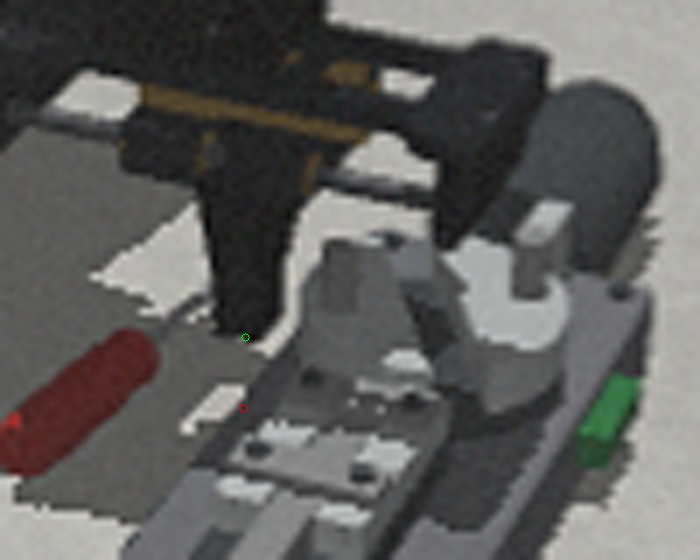

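The tip matches TCP+30 mm (green mark), so it is now at z≈82, at stud height. Now I push stud a.

Call:
jog_arm(targets=[[0,1.2,0.8,0,0,0,0],[0,2.4,0.9,0,0,0,0],[0,2.9,0.9,0,0,0,0],[0,3.3,0.9,0,0,0,0],[0,3.7,0.9,0,0,0,0],[0,4.0,0.9,0,0,0,0],[0,4.3,0.9,0,0,0,0],[0,4.5,0.9,0,0,0,0],[0,4.7,0.9,0,0,0,0],[0,4.7,0.9,0,0,0,0]])

```text
time: 4.85
tcp_pos: [550.3, 172.2, 52.6]
ee_rot: [-0.0, 0.651, 0.759, -0.0]
contact_force: [0.1, -2.7, -0.4]
gripper_width: 0.5
```

Run:
```python
from h import *
st(); im,m=grab('wrist','pics/w4.png')
```

```text
t 4.85 drive tcp [-20.8  38.3  52.6] F [ 0.1 -2.7 -0.4] w 0.5 q [ 0.11  0.65  1.67 -0.    0.83 -0.04]
```

View pics/w4.png

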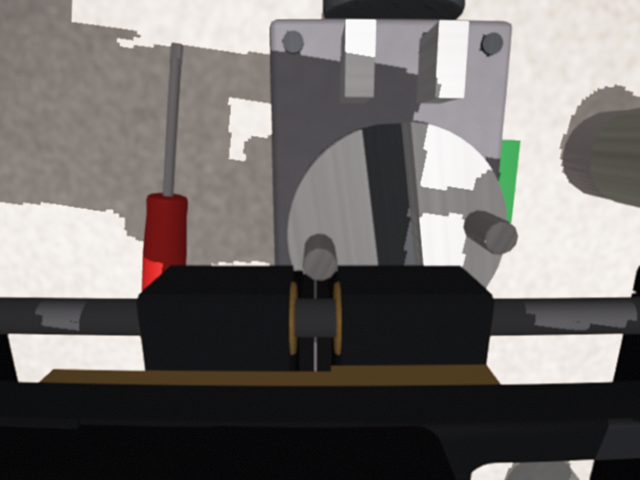

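Run:
```python
from h import *
im,m=load('pics/w4.png')
P=todrive(cast(m,[[320,263],[501,237]],99)); d=P[0]-P[1]; print(P.round(1), 'theta deg',np.degrees(np.arctan2(d[1],d[0]))-90)
E1=todrive(cast(m,[[379,262],[363,128]],73)); d=E1[1]-E1[0]; print(E1.round(1),np.degrees(np.arctan2(d[1],d[0])))
E1=todrive(cast(m,[[421,262],[412,128]],73)); d=E1[1]-E1[0]; print(E1.round(1),np.degrees(np.arctan2(d[1],d[0])))
K1=todrive(cast(m,[[273,230],[271,25],[498,190],[511,25]],40)); print('housing',K1.round(1))
K1=todrive(cast(m,[[346,21],[344,78],[434,78],[436,25],[376,21],[468,25]],73)); print('cheeks',K1.round(1))
```

```text
[[ -3.6  36.6  99. ]
 [  7.  -34.   99. ]] theta deg 8.60512777782806
[[-11.5   9.2  73. ]
 [ 48.2  18.3  73. ]] 8.702292225188915
[[-11.5 -10.3  73. ]
 [ 48.3  -2.6  73. ]] 7.285249193639593
housing [[ -4.2  61.1  40. ]
 [ 96.9  60.   40. ]
 [ 17.7 -57.6  40. ]
 [ 98.1 -56.1  40. ]]
cheeks [[ 90.3  26.3  73. ]
 [ 68.3  26.7  73. ]
 [ 68.6 -10.8  73. ]
 [ 89.2 -10.3  73. ]
 [ 90.4  14.1  73. ]
 [ 89.4 -23.5  73. ]]
```

Call:
jog_arm(targets=[[0,0.2,0,0,0,0,0],[0,0.4,0,0,0,0,0],[0,0.55,0,0,0,0,0],[0,0.55,0,0,0,0,0],[0,0.55,0,0,0,0,0]])

```text
time: 5.4
tcp_pos: [549.5, 178.0, 52.6]
ee_rot: [-0.0, 0.651, 0.759, -0.0]
contact_force: [-1.5, -4.3, -1.0]
gripper_width: 0.6
```

Run:
```python
from h import *
st(); im,m=grab('wrist','pics/w5.png'); go(-70,46,53)
```

```text
t 5.4 drive tcp [-14.9  38.2  52.6] F [-1.5 -4.3 -1. ] w 0.6 q [ 0.12  0.65  1.66  0.    0.83 -0.03]
go [-5.51 -0.8  -0.04] [-0.    -0.     0.002]
```

View pics/w5.png

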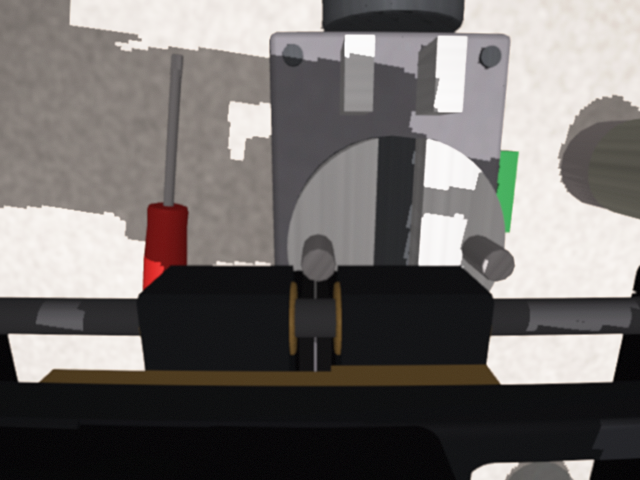

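The slot now looks nearly in line: its left edge runs from (378,140) to (376,262). I'll back off, rise and check it with the whole disc and guide in view.

Call:
jog_arm(targets=[[0,-1.5,0,0,0,0,0],[0,-4,-0.8,0,0,0,0],[0,-5.5,-0.8,-2,0,0,0],[0,-7,0,-6,0,0,0],[0,-9,2,-10,0,0,0],[0,-10,3.5,-14,0,0,0],[0,-10,3.5,-16,0,0,0],[0,-10,3.5,-16,0,0,0]])

```text
time: 6.25
tcp_pos: [603.4, 84.0, 216.8]
ee_rot: [0.003, 0.651, 0.759, 0.004]
contact_force: [-0.6, -0.2, 0.2]
gripper_width: 0.5
```

Run:
```python
from h import *
st(); im,m=grab('wrist','pics/w6.png'); 
cv2.imwrite('pics/w6c.png',cv2.resize(im[0:270,230:430,::-1],None,fx=2.2,fy=2.2,interpolation=cv2.INTER_CUBIC));
```

```text
t 6.25 drive tcp [-116.    -0.9  216.8] F [-0.6 -0.2  0.2] w 0.5 q [-0.05  0.47  1.45  0.    1.21 -0.2 ]
```

View pics/w6c.png

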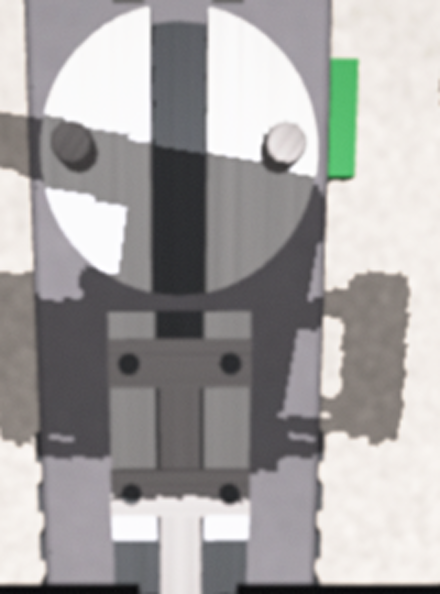

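Run:
```python
from h import *
im,m=load('pics/w6.png')
def line(a,b,z,n):
    p=np.array([a,b],float)/2.2+[230,0]-.25
    E=todrive(cast(m,p,z)); d=E[0]-E[1]; print(n,E.round(1)[:,:2].tolist(),'ang',np.degrees(np.arctan2(d[1],d[0])).round(2)); return E
line([150,10],[151,290],73,'slotL'); line([207,10],[205,290],73,'slotR')
line([107,312],[112,510],70,'guideL'); line([251,312],[249,510],70,'guideR')
line([128,363],[131,493],79,'scrL'); line([230,363],[230,493],79,'scrR')
line([25,10],[44,520],40,'houseL'); line([332,10],[317,540],40,'houseR')
line([161,520],[162,580],69,'barL'); line([203,520],[202,580],69,'barR')
line([73,145],[285,143],99,'studs')
```

```text
slotL [[48.6, 11.2], [-47.4, 11.7]] ang -0.26
slotR [[48.6, -8.7], [-47.4, -8.4]] ang -0.19
guideL [[-55.4, 28.5], [-132.2, 28.1]] ang 0.28
guideR [[-55.4, -25.9], [-132.3, -26.4]] ang 0.36
scrL [[-73.8, 20.3], [-123.4, 19.9]] ang 0.44
scrR [[-73.9, -17.7], [-123.4, -18.2]] ang 0.64
houseL [[58.3, 60.2], [-143.8, 60.0]] ang 0.08
houseR [[58.5, -57.9], [-153.0, -58.8]] ang 0.25
barL [[-136.6, 8.7], [-161.8, 8.4]] ang 0.51
barR [[-136.6, -8.1], [-161.8, -7.8]] ang -0.68
studs [[-0.4, 36.4], [0.3, -34.1]] ang 90.57
```

Slot and guide agree to about 0.5°, so the disc is aligned. The centreline sits at y≈+1.2 in my frame, which I'll correct. Next, the bar's head.

Run:
```python
from h import *
A,o=fr(); o=o+A@np.array([0.3,1.2]); F['o']=o.tolist(); F['a']=98.9; json.dump(F,open('F.json','w')); print(F)
im,m=load('pics/top0.png')
px=lambda x,y:[160+x/3.33-.35,170+y/3.33-.35]
print('head rear edge',todrive(cast(m,[px(694,104),px(711,186)],100)).round(1),'front',todrive(cast(m,[px(677,103),px(692,192)],100)).round(1))
st(); go(-335,0,110)
```

```text
{'o': [583.7684290897554, 198.61503518174595], 'a': 98.9}
head rear edge [[-294.4  -24.3  100. ]
 [-294.6   23.9  100. ]] front [[-285.1  -26.6  100. ]
 [-283.5   25.4  100. ]]
t 6.3 drive tcp [-115.6    0.6  214.3] F [ 0.5  0.1 -0.6] w 0.4 q [-0.05  0.47  1.45  0.    1.21 -0.2 ]
go [-21.94   0.06  10.42] [ 0.005 -0.    -0.002]
```

Call:
jog_arm(targets=[[0,-4.5,0,0,0,0,0],[0,-9,0,0,0.005,0,0],[0,-13.5,0,0,0.005,0,0],[0,-18,0,0,0.005,0,0],[0,-21.9,0.1,1,0.005,0,0],[0,-21.9,0.1,5,0.005,0,0],[0,-21.9,0.1,9,0.005,0,0],[0,-21.9,0.1,13,0.005,0,0],[0,-21.9,0.1,14.4,0.005,0,0],[0,-21.9,0.1,14.4,0.005,0,0],[0,-21.9,0.1,14.4,0.005,0,0]])

```text
time: 7.4
tcp_pos: [636.8, -131.9, 70.8]
ee_rot: [0.0, 0.651, 0.759, 0.0]
contact_force: [-0.2, -1.0, -0.1]
gripper_width: 0.2
```

Run:
```python
from h import *
st(); im,m=grab('scene','pics/s3.png')
c=cv2.resize(im[190:350,270:430,::-1],None,fx=3.75,fy=3.75,interpolation=cv2.INTER_CUBIC)
p=env.state()['tcp_pos']
for dz,col in ((0,(0,0,255)),(30,(0,255,0))):
    cv2.circle(c,tuple(int(v) for v in (proj(m,[p+[0,0,dz]])[0]-[270,190])*3.75),4,col,1)
cv2.imwrite('pics/s3c.png',c); go(-317,0,38)
```

```text
t 7.4 drive tcp [-334.7   -1.3   70.8] F [-0.2 -1.  -0.1] w 0.2 q [-0.38  0.7   1.46  0.    0.98 -0.53]
go [ 1.81 -0.21  3.38] [ 0.003  0.001 -0.002]
```

View pics/s3c.png

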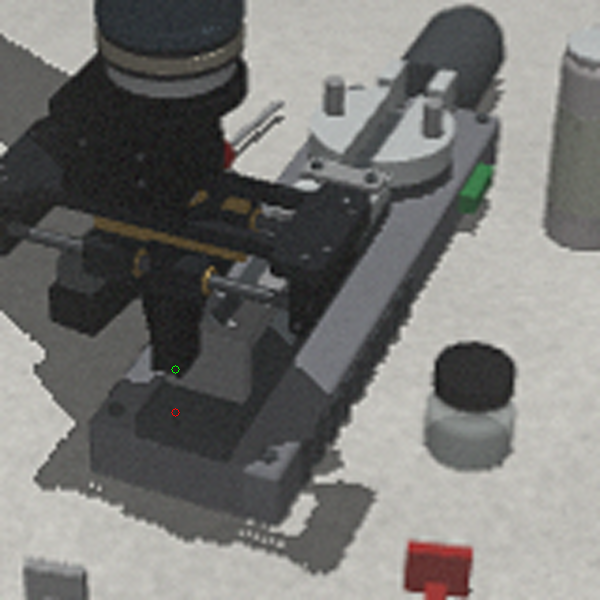

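Call:
jog_arm(targets=[[0,0.3,-0.15,1,0,0,0],[0,0.5,-0.15,2,0,0,0],[0,0.8,-0.15,3,0,0,0],[0,1.0,-0.15,3.2,0,0,0],[0,1.5,-0.15,3.2,0,0,0],[0,2.0,-0.15,3.2,0,0,0],[0,2.5,-0.15,3.2,0,0,0],[0,3.0,-0.15,3.2,0,0,0],[0,3.5,-0.15,3.2,0,0,0],[0,4.0,-0.15,3.2,0,0,0],[0,4.5,-0.15,3.2,0,0,0]])

```text
time: 8.55
tcp_pos: [629.8, -88.1, 40.2]
ee_rot: [0.002, 0.651, 0.759, 0.001]
contact_force: [0.0, -3.5, 1.0]
gripper_width: 0.6
```

Run:
```python
from h import *
st(); im,m=grab('scene','pics/s4.png')
c=cv2.resize(im[190:350,270:430,::-1],None,fx=3.75,fy=3.75,interpolation=cv2.INTER_CUBIC)
cv2.imwrite('pics/s4c.png',c); go(-200,0,38.5)
```

```text
t 8.55 drive tcp [-290.4   -1.1   40.2] F [ 0.  -3.5  1. ] w 0.6 q [-0.31  0.72  1.52 -0.    0.89 -0.47]
go [ 8.93 -0.11  0.15] [ 0.003  0.001 -0.002]
```

View pics/s4c.png

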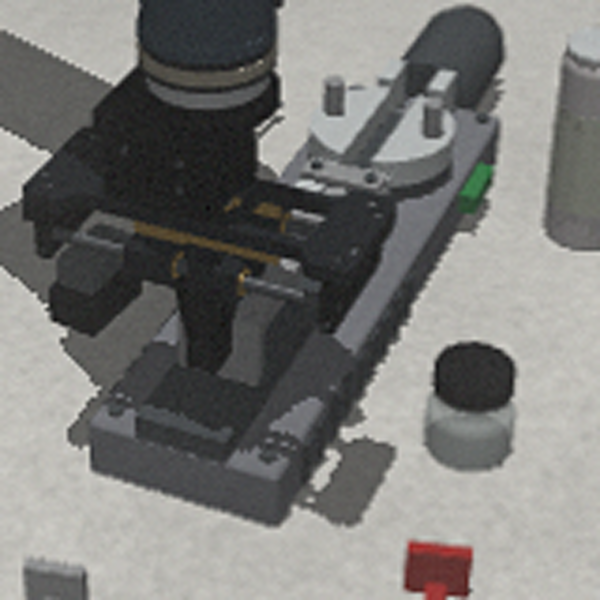

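Run:
```python
from h import *
m=env.camera_model('scene')
print(((proj(m,toworld([[-281,-1,70],[-281,25,56],[-281,-25,56],[-281,-25,100],[-281,25,100],[-330,28,55],[-330,-28,55],[-299,-1,70],[-299,14,70],[-299,-16,70]]))-[270,190])*3.75).round())
```

```text
[[214. 359.]
 [174. 366.]
 [253. 388.]
 [253. 327.]
 [173. 306.]
 [132. 416.]
 [223. 443.]
 [201. 377.]
 [177. 370.]
 [226. 384.]]
```

Bar is moving with about 3.5 N. I'll keep pushing, with a small 3 mm shift towards −y to centre on the head.

Call:
jog_arm(targets=[[0,0.2,0,0.1,0,0,0],[0,0.8,0.2,0.1,0,0,0],[0,1.6,0.2,0.1,0,0,0],[0,2.4,0.2,0.1,0,0,0],[0,3.2,0.2,0.1,0,0,0],[0,4.0,0.2,0.1,0,0,0],[0,4.8,0.2,0.1,0,0,0],[0,5.6,0.2,0.1,0,0,0],[0,6.0,0.2,0.1,0,0,0],[0,6.0,0.2,0.1,0,0,0]])

```text
time: 9.6
tcp_pos: [621.4, -25.8, 38.7]
ee_rot: [0.0, 0.651, 0.759, 0.001]
contact_force: [0.1, 0.5, 0.0]
gripper_width: 0.7
```

Run:
```python
from h import *
st(); im,m=grab('wrist','pics/w7.png'); go(-167,-2,38.5)
```

```text
t 9.6 drive tcp [-227.6   -2.5   38.7] F [0.1 0.5 0. ] w 0.7 q [-0.22  0.71  1.56  0.    0.87 -0.38]
go [ 6.06 -0.04  0.01] [ 0.001 -0.001 -0.002]
```

View pics/w7.png

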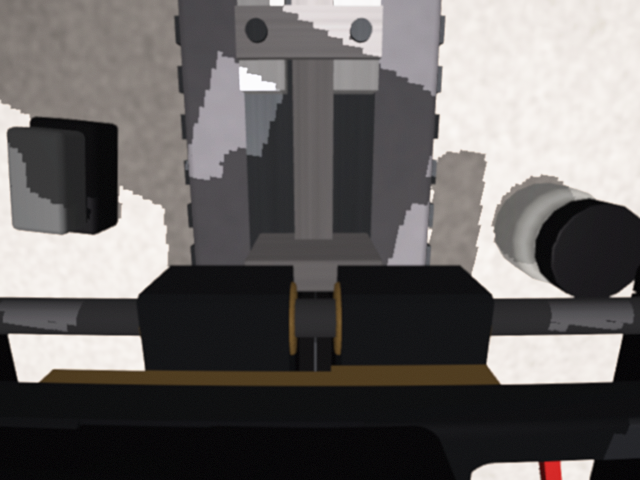

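The head is at (315,250), centred on the finger, and the bar is straight and already in the slot. I'll push on to the end.

Call:
jog_arm(targets=[[0,0.5,0,0,0,0,0],[0,1.1,0,0,0,0,0],[0,1.8,0,0,0,0,0],[0,2.5,0,0,0,0,0],[0,3.2,0,0,0,0,0],[0,3.9,0,0,0,0,0],[0,4.5,0,0,0,0,0],[0,5.0,0,0,0,0,0],[0,5.4,0,0,0,0,0],[0,5.7,0,0,0,0,0]])

```text
time: 10.65
tcp_pos: [612.2, 30.9, 38.4]
ee_rot: [-0.0, 0.651, 0.759, 0.001]
contact_force: [0.1, -2.4, -0.6]
gripper_width: 0.6
```

Call:
jog_arm(targets=[[0,0.2,0,0,0,0,0],[0,0.4,0,0,0,0,0],[0,0.4,0,0,0,0,0]])

```text
time: 10.95
tcp_pos: [611.7, 34.0, 38.4]
ee_rot: [0.0, 0.651, 0.759, 0.0]
contact_force: [0.5, -4.8, 0.4]
gripper_width: 0.4
```

Run:
```python
from h import *
st(); im,m=grab('wrist','pics/w8.png')
```

```text
t 10.95 drive tcp [-166.9   -2.1   38.4] F [ 0.5 -4.8  0.4] w 0.4 q [-0.13  0.7   1.58  0.    0.86 -0.28]
```

View pics/w8.png

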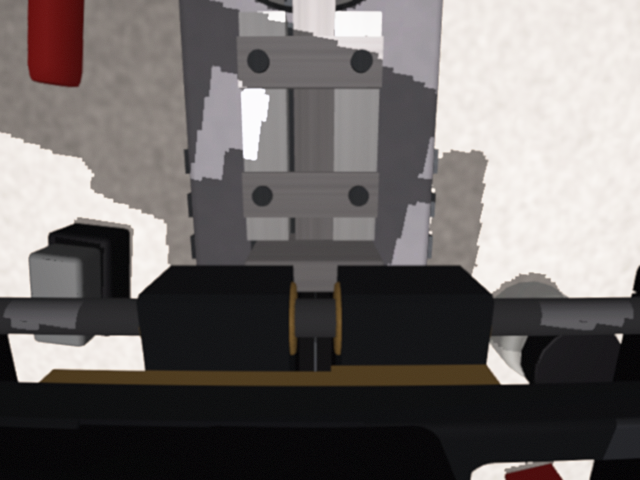

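The head is close to the guide's end at (314,243). I'll go on in small steps until the force shows the stop.

Call:
jog_arm(targets=[[0,0.1,0,0,0,0,0],[0,0.2,0,0,0,0,0],[0,0.3,0,0,0,0,0],[0,0.3,0,0,0,0,0]])

```text
time: 11.4
tcp_pos: [611.7, 33.9, 38.5]
ee_rot: [0.002, 0.65, 0.76, -0.001]
contact_force: [-0.2, -12.0, -0.4]
gripper_width: 0.5
```

Call:
jog_arm(targets=[[0,0.3,0,0,0,0,0],[0,0.45,0,0,0,0,0],[0,0.45,0,0,0,0,0]])

```text
time: 11.7
tcp_pos: [611.8, 33.6, 38.6]
ee_rot: [0.005, 0.649, 0.76, -0.003]
contact_force: [0.2, -15.5, -0.1]
gripper_width: 0.5
```

The bar is stopped hard: 15 N and no further advance, at the expected home position. Now I back off and raise the hand to look.

Call:
jog_arm(targets=[[0,-1,0,0,0,0,0],[0,-3,0,0,0,0,0],[0,-5,0,-1,0,0,0],[0,-6,0,-5,0,0,0],[0,-6,0,-10,0,0,0],[0,-4,0,-15,0,0,0],[0,0,0,-19,0,0,0],[0,3,0,-20,0,0,0],[0,6,0,-20,0,0,0],[0,6,0,-20,0,0,0]])

```text
time: 12.7
tcp_pos: [600.7, 99.9, 238.8]
ee_rot: [0.003, 0.648, 0.762, -0.002]
contact_force: [0.4, 0.5, -0.1]
gripper_width: 0.2
```

Run:
```python
from h import *
st(); im,m=grab('wrist','pics/w9.png')
```

```text
t 12.7 drive tcp [-100.2   -1.4  238.8] F [ 0.4  0.5 -0.1] w 0.2 q [-0.01  0.45  1.41 -0.01  1.27 -0.17]
```

View pics/w9.png

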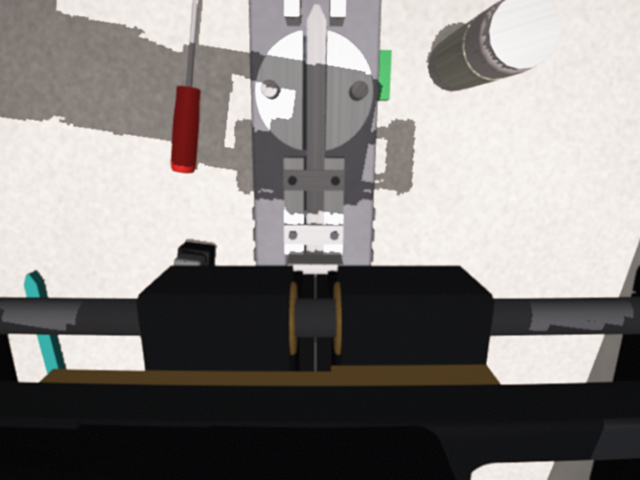

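The bar is through the slot, with its nose between the keeper cheeks at about (317,5). I'll move the hand off to the rear and check from above.

Call:
jog_arm(targets=[[0,-4,0,0,0,0,0],[0,-8,0,0,0,0,0],[0,-12,0,0,0,0,0],[0,-16,0,0,0,0,0],[0,-20,0,0,0,0,0],[0,-24,0,0,0,0,0],[0,-28,0,0,0,0,0],[0,-32,0,0,0,0,0],[0,-36,0,0,0,0,0],[0,-36,0,0,0,0,0]])

```text
time: 13.75
tcp_pos: [658.0, -265.0, 240.0]
ee_rot: [0.004, 0.651, 0.759, -0.004]
contact_force: [-0.4, -0.3, 0.0]
gripper_width: 0.6
```

Run:
```python
from h import *
st(); im,m=grab('top','pics/t2.png')
cv2.imwrite('pics/t2c.png',cv2.resize(im[140:330,100:400,::-1],None,fx=2.66,fy=2.66,interpolation=cv2.INTER_CUBIC))
cv2.imwrite('pics/t2d.png',cv2.resize(im[190:290,160:340,::-1],None,fx=4.4,fy=4.4,interpolation=cv2.INTER_CUBIC))
print(proj(m,toworld([[70,0,62],[-157,0,100],[-145,0,100]])).round(1), (proj(m,toworld([[70,0,62],[-157,0,100],[-145,0,100]]))-[160,190])*4.4)
```

```text
t 13.75 drive tcp [-469.5   -1.6  240. ] F [-0.4 -0.3  0. ] w 0.6 q [-0.54  0.6   1.14 -0.01  1.4  -0.69]
[[182.9 250.9]
 [298.3 226.1]
 [292.  227.2]] [[100.62181423 268.02418287]
 [608.63735519 158.63996598]
 [580.76621103 163.58720733]]
```

View pics/t2c.png

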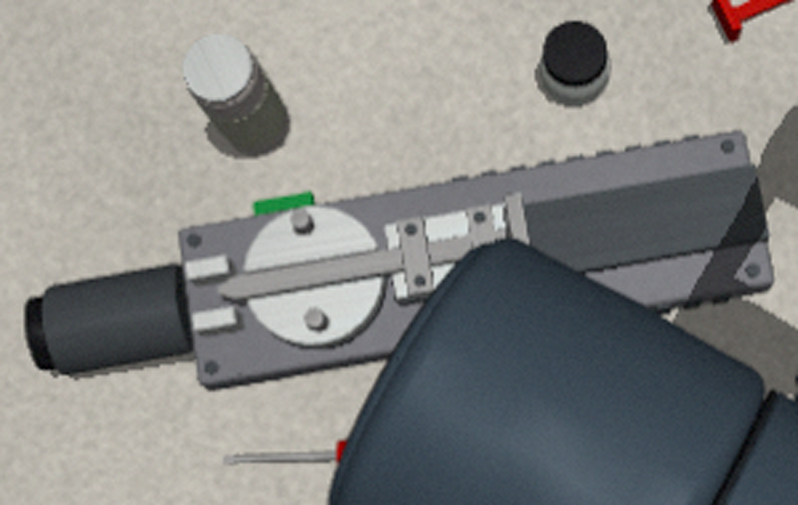

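View pics/t2d.png

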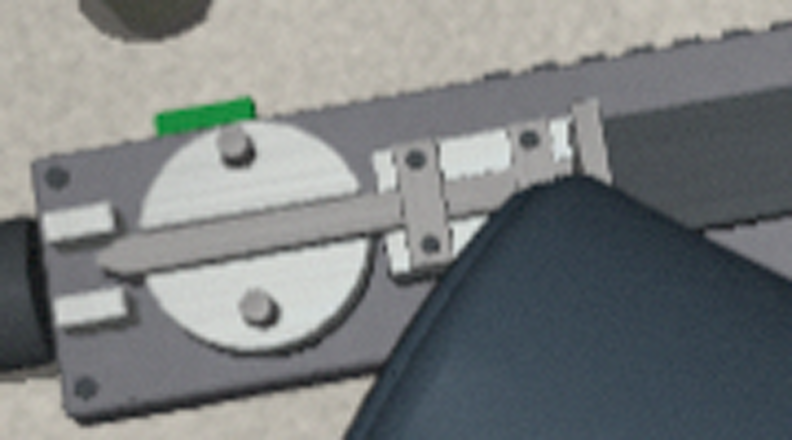

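The top view shows the nose at crop (98,262), against (101,268) predicted for fully home. The head lies against the guide end near (590,140). Can, jar and driver haven't moved, and the hand is clear.

Run:
```python
from h import *
print(env.sign_off()); st()
```

```text
the job is handed in; nothing more can be done
None
the job is handed in; nothing more can be done
```

The shaft is locked: the bar is right through the slot and its head rests against the end of the guide. I handed the job in at about 13.8 s, with the hand about 140 mm behind the drive and about 24 cm up.

**What I did:** With the closed fingertips against stud a I turned the disc clockwise by about 0.55 rad, in two pushes. The wrist view then put the slot within about 0.5° of the guide. After that I pushed the back of the bar's head about 138 mm until it stopped.

**Last checks:**
- **Stop:** the force rose from about 4 N to 15.5 N with no further advance, and the fingertip was within 1 mm of the predicted home position.
- **Nose:** the top view shows it between the keeper cheeks, within about 2 px (3 mm) of the predicted home point.
- **Bystanders:** the can and jar look unmoved in the last top view. The arm hides the relay and most of the driver there; both showed upright and clear in earlier wrist views, though I did not measure them.

**What disagreed:**
- **Fingertip height:** the real fingertips sat about 30 mm above the reported tool point. My first push passed over the stud without touching it; I found this in the scene view and corrected for it.
- **Scene camera:** it placed the drive a few mm to one side of where the other two cameras did. The wrist view, with the head centred on the finger, settled it.

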